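Ease the book press by one turn of its hand wheel

ROBOT

A 6-joint arm with a two-finger parallel gripper is mounted at the origin on the work surface. World frame = base frame: x ahead of the robot, y to its left, z up, the work surface at z = 0. Lengths are in m, angles in rad, forces in N, time in s.
With the tool pointing down it reaches from about 0.425 to 0.95 m from the base axis. Payload 3.5 kg.
Tool frame: the origin (TCP) lies on the centre line of the jaws, within the pads' length; the fingertips stand 8 mm ahead of it and the grasp point (between the pads) lies 11 mm behind it; z points along the fingers, y is the line along which they close (so a half turn about z gives the same grasp; the last joint's range is limited). The gripper opens to 85 mm and grips with 20 to 120 N. Pads are 22 mm wide; open, the fingers measure 114 mm over their backs; the gripper's body (76 mm by 85 mm) begins 54 mm behind the grasp point. The pads swing forward as they close: fully open they stand 13 mm farther back than shut.
Start: joints at [-0.15, 0.286, 1.577, -0, 1.279, -0.15], TCP at [0.675, 0, 0.239] pointing down, gripper open.
Joint ranges: [-2.77, 2.77], [-0.9, 2.22], [0.21, 2.48], [-1.53, 4.67], [0.24, 2.81], [-2.84, 2.84]. Speed limits (rad/s): [2.79, 2.79, 3.14, 3.14, 3.14, 3.14].

INTERFACE

Orientations are given as a unit quaternion [x, y, z, w].
In Python, from plant import ctrl gives the robot as it stands. The module is installed in compiled form; this text tells all that it offers.
- The arm moves only by the tool send_rows, never from a script. Its argument "steps" is a list of rows, each a list of 5 numbers: the shift along the tool's x, y, z in m, then the turn about the tool's z in degrees, then the opening, from -1 (shut) to 1 (fully open). A call has 1 to 12 rows; each row is the pose to reach, as a shift and turn from the pose commanded when the call began, along the tool's axes at that moment; what a row does not reach only later rows make up. A row lasts 1/10 s, in which the tool goes at most 50 mm and 8.59 degrees, less where a joint would pass 70% of its speed; a pose out of reach is approached as far as the arm can. A call with a gripper value outside its range is refused whole. The fingers move at their own pace and stop on an object; "squeeze" is the grip in N (left out, the last holds). Time passes only in rows, so rows that repeat a pose let the fingers close. It gives the time, the measured TCP pose, the force, the opening and the grip force at its end, in the units of the state.
- ctrl.get_state(): the state, without advancing time (a new reading comes with each control period).
- ctrl.read_camera(name): name is "scene" or "side" or "wrist"; returns the picture (384x512x3 uint8, red, green, blue); there is no depth.
- ctrl.calibration(name): a dict with "intrinsics" (3x3 intrinsics, pixels), "k1" (the pictures are not rectified: a ray, as slopes to the right and down, at radius r is drawn at 1 + k1 r^2 times it, then the intrinsics apply), "extrinsics" (4x4, takes a point from world to camera coordinates); the wrist camera has in their place "tool_from_camera" (4x4, takes a point from camera to tool coordinates, whose origin is the TCP and whose axes are the flange's). Camera axes: x right, y up, looking along -z (the intrinsics and any distortion apply to the point x, -y, -z); pixel columns grow to the right and rows downward; lengths in m; the calibration is good to about 2 mm. A picture is of the moment at which its call begins: read the wrist's pose just before it. calibration takes no time and is no camera call.
- ctrl.sign_off(): hands the job in; it is judged then, once.
The state is a dict: "time": time; "qpos": joint angles; "dq": joint speeds; "joint_efforts": joint torques, N m; "eef_pos": TCP position; "tcp_rot": TCP orientation; "contact_force": force on the tool from outside, world axes, zero at the start; "wrist_torque": the same for the moment, N m; "opening": opening from 0.0 (shut) to 1.0 (fully open); "finger_force": force on a finger pad.
Only numpy, scipy, OpenCV 4.12 (cv2) and the standard library are available. Lean on these libraries where they do the work, as an engineer would, in place of code of your own. Each camera call takes 0.05 s, during which the arm holds its last target. There are 200 camera calls.

TASK

Ease the book press: push its hand wheel round by the upright handle, anticlockwise seen from above, through exactly one full turn, so that the platen lifts off the pressing boards and the handle ends where it began. Only push the handle gently with closed fingertips or the outside of the fingers, never grip it, and never wind the press the other way, down on to the book. Leave the book and the other things on the bench where they are, and finish with the hand clear of everything.

Things in the scene. Friction and masses are not known exactly. Their poses are not given: they have to be found in the camera images.
- press: Bench book press (nipping press), fixed to the bench, painted grey: bed 210 x 300 mm, 30 mm high; two upright steel columns 250 mm apart along its y axis; a crosshead over them whose top is 157 mm above the bench (column nuts to 174 mm). Origin: centre of its underside on the bench, straight below the wheel's axis. It stands in a different place and yaw each time.
- spindle: The vertical press screw. Origin: centre of the hand wheel on its axis, at mid height of the rim, 205 mm above the bench at the start. The screw and the wheel rise together with the platen, 8 mm for one turn anticlockwise. The hub stands up to 16 mm above this origin.
- wheel (a joint): Turn of the level hand wheel, rad: 0 at the start, growing anticlockwise seen from above (platen up); one full turn is 6.283. Bright metal, three spokes, rim 16 mm thick with its centre line 82 mm from the axis, 180 mm over all. It needs some 3 to 5 N at the handle, stays where it is left, and has no stop for two turns up; the book blocks it about 0.25 rad the other way.
- handle: Black upright revolving handle of the hand wheel, standing on the rim at the end of one spoke, 82 mm from the wheel's axis: 50 mm tall, bulging, 17 mm across at the foot and 25 mm at its thickest (25 to 36 mm above its foot). Origin: centre of its foot, 9 mm above the middle of the rim; z up. It spins freely on its own pin, so its yaw means nothing. It starts anywhere round the wheel.
- book: Thread-bound book between two plywood pressing boards, 150 x 180 x 44 mm in all, lying loose on the press bed under the platen. Origin: centre of its underside. To be left alone.
- woodbox: Bystander: square open box of pale wood, 75 x 75 x 95 mm, left of the press. Origin: centre of its underside.
- brush: Bystander: round inking brush standing on its bristles, 76 mm across, with an upright wooden handle 24 to 30 mm thick, 88 mm tall in all, right of the press. Origin: centre of its underside.
- block: Bystander: carved printing block with end battens, 100 x 244 x 32 mm, lying flat between the robot and the press. Origin: centre of its underside.

How it is judged:
On the way, in this order (a step that is already met when the one before it is completed fails the run):
1. the wheel is under way, pushed by its handle (value of joint wheel above 0.4 rad and contact force between the fingers and handle above 0.3 N).
2. the wheel is past three quarters of a turn, still pushed by its handle (value of joint wheel above 4.8 rad and contact force between the fingers and handle above 0.3 N).
At the end, for the whole second after the job is handed in: The hand wheel stands still one full turn (6.283 rad, within 0.2 rad or about 12 degrees) anticlockwise of where it began, the book has moved less than 10 mm and each bystander less than 15 mm (value of joint wheel between 6.08 and 6.49 rad and velocity of joint wheel between -0.05 and 0.05 rad/s and distance of book from where it was at the start of the episode below 0.01 m and distance of each of woodbox, brush, block from where it was at the start of the episode below 0.015 m); the robot touches nothing.
It fails at once if the handle or wheel is gripped or forced (more than 30 N between fingers and wheel) (contact force between the fingers and spindle above 30 N).
It fails at once if the wheel is wound the wrong way, down on the book (value of joint wheel below -0.3 rad).
It fails at once if a bystander or the book is knocked or carried off (distance of book from where it was at the start of the episode above 0.02 m or distance of any of woodbox, brush, block from where it was at the start of the episode above 0.03 m).
It also fails if it takes over 59 s, if anything falls off the work surface, if the arm or the gripper's body presses on something with over 40 N, if the wrist force passes 120 N, or if a joint passes its speed limit or range.

## Working session

There is one attempt and no reset: what is moved stays moved. The work goes in short steps, Python scripts to look and compute and a tool call to move; the robot and the scene stay as the last step left them, time stands still between calls to the robot, and variables do not carry over. Pictures are saved under pics/ and viewed, at most 10 in all, crops included, and the job is handed in when it is done.

Besides the shell and the picture viewer there is one more tool, called after "Emit:" as a command line: name --pt "numbers of a row" for each row, then --argument value for the rest. send_rows: Moves the arm, as the interface text tells. Its arguments: {"type":"object","properties":{"steps":{"type":"array","items":{"type":"array","items":{"type":"number"}}},"squeeze":{"type":"number"}},"required":["steps"]}

```bash
mkdir -p pics
cat > h.py <<'E'
import numpy as np, cv2
from plant import ctrl
from scipy.spatial.transform import Rotation as R
def snap(n,f):
    s=ctrl.get_state(); im=ctrl.read_camera(n); cv2.imwrite('pics/'+f,im[:,:,::-1]); return s
def proj(n,P):
    c=ctrl.calibration(n);K=np.array(c['intrinsics']);E=np.array(c['extrinsics'])
    p=(E@np.r_[P,1])[:3]; u=np.array([p[0],-p[1]])/-p[2]; u=u*(1+c['k1']*(u@u)); return K[:2,:2]@u+K[:2,2]
def ray(n,px):
    c=ctrl.calibration(n);K=np.array(c['intrinsics']);E=np.array(c['extrinsics'])
    d=np.linalg.inv(K)@np.r_[px,1];d=d[:2];u=d.copy()
    for _ in range(20): u=d/(1+c['k1']*(u@u))
    Rm=E[:3,:3]; o=-Rm.T@E[:3,3]; return o,Rm.T@np.array([u[0],-u[1],-1])
def atz(n,px,z):
    o,v=ray(n,px); return o+v*(z-o[2])/v[2]
E
python3 - <<'E'
from h import *
snap('scene','a.png');snap('side','b.png')
s=ctrl.get_state();print(s['time'],s['eef_pos'],s['tcp_rot'],s['opening'])
for n in('scene','side'):
    c=ctrl.calibration(n);print(n,c['k1'],np.round(ray(n,[256,192]),3))
E
```

```text
0.1 [6.74389878e-01 1.41685654e-04 2.38010419e-01] [ 7.07095440e-01  7.07117201e-01 -6.72338209e-04 -9.22853299e-04] 1.0019111206694982
scene -0.12695910193103352 [[ 0.84   0.682  0.759]
 [-0.34  -0.66  -0.67 ]]
side -0.1493313166721517 [[ 0.063 -0.854  1.006]
 [ 0.353  0.695 -0.626]]
```

View pics/a.png

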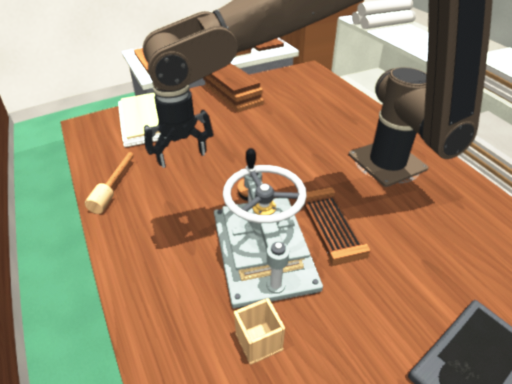

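View pics/b.png

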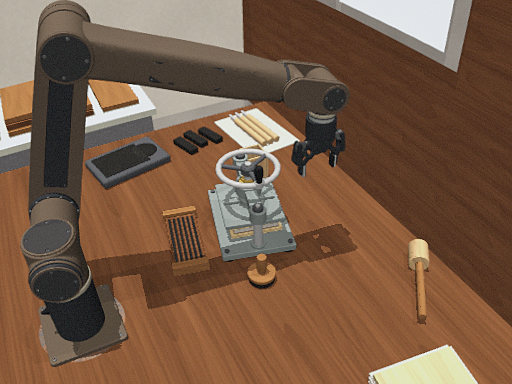

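The scene view shows the wheel hub at about (265,190), with its rim spanning x 224–306 and the handle from foot (252,172) to tip (250,152). In the side view the hub is at (248,168) and the handle at (259,175).

Run:
```python
from h import *
A=cv2.imread('pics/a.png');B=cv2.imread('pics/b.png')
a=cv2.resize(A[135:235,205:325],None,fx=4,fy=4,interpolation=cv2.INTER_CUBIC)
b=cv2.resize(B[135:205,200:300],None,fx=4.8,fy=4.8,interpolation=cv2.INTER_CUBIC)
o=np.zeros((750,480,3),np.uint8)[:600]*0
cv2.imwrite('pics/c.png',np.hstack([a,np.zeros((400,10,3),np.uint8),cv2.copyMakeBorder(b,0,64,0,0,cv2.BORDER_CONSTANT)])[:, :]) if 0 else cv2.imwrite('pics/c.png',cv2.resize(np.hstack([a[:336],b[:336]]),(800,280)))
for n,I,(x0,x1,y0,y1) in(('scene',A,(215,315,160,228)),('side',B,(208,290,143,195))):
    m=(I.min(2)>205).astype(np.uint8); mm=np.zeros_like(m);mm[y0:y1,x0:x1]=m[y0:y1,x0:x1]
    ys,xs=np.nonzero(mm); P=np.array([atz(n,p,.209)[:2] for p in zip(xs,ys)])
    from scipy.optimize import least_squares
    r=least_squares(lambda q:np.hypot(*(P-q).T)-.082,P.mean(0),loss='soft_l1',f_scale=.004);print(n,len(P),r.x,np.median(abs(r.fun)))
print('hub',atz('scene',[265,188],.221),atz('side',[248,165],.221))
print('tip',atz('scene',[250,153],.262),atz('side',[258,167],.262))
```

```text
scene 1810 [0.54780668 0.14749351] 0.006919989003273813
side 534 [0.54960678 0.1476969 ] 0.007606008190185545
hub [0.54405121 0.15002655 0.221     ] [0.53980261 0.13155342 0.221     ]
tip [0.54088035 0.07340548 0.262     ] [0.53362036 0.06008163 0.262     ]
```

View pics/c.png

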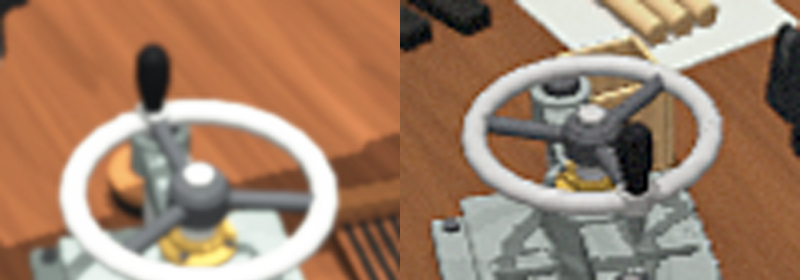

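Run:
```python
from h import *
C=np.array([.5487,.1476])
for n,px,z in(('scene',[250.6,149.5],.263),('scene',[251.5,167],.214),('side',[259.2,166.5],.263),('side',[258.8,182.5],.214),('scene',[264.4,187.5],.221),('side',[248,163.8],.221)):
    p=atz(n,px,z);d=p[:2]-C;print(n,p.round(4),np.hypot(*d),np.degrees(np.arctan2(d[1],d[0])))
for z in(.239,):
  for p in((*C,.221),(*C,.205)): print(proj('scene',p),proj('side',p))
```

```text
scene [0.5344 0.0636 0.263 ] 0.0852470316387176 -99.62703229692818
scene [0.5332 0.0647 0.214 ] 0.08432353705487686 -100.581120309823
side [0.5367 0.0593 0.263 ] 0.08906467212915802 -97.73251366862478
side [0.5338 0.0567 0.214 ] 0.09214985928816587 -99.28298480077547
scene [0.5444 0.148  0.221 ] 0.004295573682114189 174.34801935001315
side [0.5423 0.1366 0.221 ] 0.012729509946463552 -120.07907223281579
[262.53684329 187.99203974] [248.28210142 161.11464079]
[262.44998966 193.54930551] [248.39075241 165.83372012]
```

Emit:
send_rows --pt "0 0 -0.03 0 -1" --pt "0 0 -0.06 0 -1" --pt "0 0 -0.06 0 -1" --pt "0.03 -0.05 -0.06 0 -1" --pt "0.06 -0.1 -0.06 0 -1" --pt "0.08 -0.15 -0.06 0 -1" --pt "0.09 -0.185 -0.06 0 -1" --pt "0.09 -0.185 -0.06 0 -1" --pt "0.09 -0.185 -0.06 0 -1"

```text
time: 1.0
eef_pos: [0.4889, 0.0905, 0.2987]
tcp_rot: [0.707, 0.708, -0.0, 0.0]
contact_force: [0.2, 0.3, 1.1]
opening: -0.003
finger_force: 0.0
```

Run:
```python
from h import *
s=snap('wrist','w.png');c=ctrl.calibration('wrist');print(c.keys(),c['k1'],np.round(c['tool_from_camera'],3),c['intrinsics'],s['eef_pos'])
```

```text
dict_keys(['intrinsics', 'k1', 'tool_from_camera']) -0.08785068248847305 [[ 0.001  0.957  0.29   0.074]
 [ 1.    -0.001 -0.001  0.001]
 [-0.     0.29  -0.957 -0.136]
 [ 0.     0.     0.     1.   ]] [[343.21582272   0.         256.16877089]
 [  0.         343.21582272 191.69892938]
 [  0.           0.           1.        ]] [0.48885255 0.09053579 0.29869008]
```

View pics/w.png

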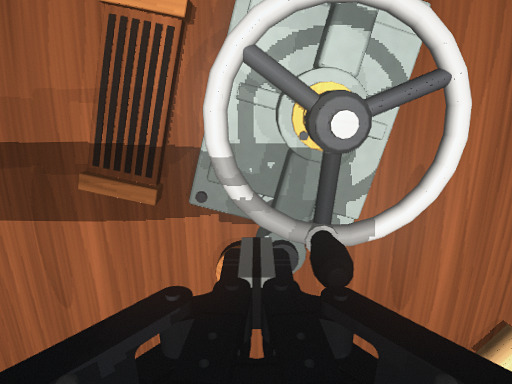

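The wrist view shows the hub cap at (344,124), the rim from x=204 to 470, the handle foot at (321,236) with its top near (335,272), and the closed fingers at (257,255), to the left of the handle (the −x side).

```bash
cat >> h.py <<'E'
def watz(px,z,s):
    c=ctrl.calibration('wrist');K=np.array(c['intrinsics']);T=np.array(c['tool_from_camera'])
    d=(np.linalg.inv(K)@np.r_[px,1])[:2];u=d.copy()
    for _ in range(20): u=d/(1+c['k1']*(u@u))
    Rw=R.from_quat(s['tcp_rot']).as_matrix(); v=Rw@T[:3,:3]@np.array([u[0],-u[1],-1]); o=Rw@T[:3,3]+s['eef_pos']
    return o+v*(z-o[2])/v[2]
E
python3 - <<'E'
from h import *
s=ctrl.get_state()
for n,p,z in(('hub',[344,124],.221),('foot',[321,237],.214),('top',[336,274],.26),('rimL',[204,112],.205),('rimR',[470,112],.205),('rimB',[330,243],.205)): print(n,watz(p,z,s).round(4))
E
```

```text
hub [0.5456 0.1429 0.221 ]
foot [0.5369 0.0634 0.214 ]
top [0.5376 0.0607 0.26  ]
rimL [0.4567 0.1488 0.205 ]
rimR [0.6369 0.151  0.205 ]
rimB [0.5458 0.0545 0.205 ]
```

```bash
cat > path.py <<'E'
import numpy as np
C=np.array([.546,.1435])
def call(p0,a0,a1,n=12,r=.082):
    out=[]
    for a in np.linspace(a0,a1,n+1)[1:]:
        t=np.radians(a);p=C+r*np.array([np.cos(t),np.sin(t)])
        z=.240+.008*max(0,a+115)/360
        d=np.r_[p,z]-p0; out.append([round(d[1],3),round(d[0],3),round(-d[2],3),0,-1])
    p0=p0+np.array([out[-1][1],out[-1][0],-out[-1][2]]); print(out); return p0
p=np.array([.4888,.0905,.240]);p=p
a=-135
for k in range(5): p=call(p,a,a+66);a+=66
print(p,a)
E
python3 path.py
```

```text
[[np.float64(-0.01), np.float64(0.005), np.float64(-0.0), 0, -1], [np.float64(-0.015), np.float64(0.011), np.float64(-0.0), 0, -1], [np.float64(-0.019), np.float64(0.018), np.float64(-0.0), 0, -1], [np.float64(-0.022), np.float64(0.025), np.float64(-0.0), 0, -1], [np.float64(-0.025), np.float64(0.033), np.float64(-0.0), 0, -1], [np.float64(-0.027), np.float64(0.04), np.float64(-0.0), 0, -1], [np.float64(-0.028), np.float64(0.048), np.float64(-0.0), 0, -1], [np.float64(-0.029), np.float64(0.056), np.float64(-0.001), 0, -1], [np.float64(-0.029), np.float64(0.064), np.float64(-0.001), 0, -1], [np.float64(-0.028), np.float64(0.071), np.float64(-0.001), 0, -1], [np.float64(-0.026), np.float64(0.079), np.float64(-0.001), 0, -1], [np.float64(-0.024), np.float64(0.087), np.float64(-0.001), 0, -1]]
[[np.float64(0.004), np.float64(0.007), np.float64(-0.0), 0, -1], [np.float64(0.007), np.float64(0.014), np.float64(-0.0), 0, -1], [np.float64(0.012), np.float64(0.02), np.float64(-0.0), 0, -1], [np.float64(0.017), np.float64(0.026), np.float64(-0.001), 0, -1], [np.float64(0.023), np.float64(0.032)
[... 2273 characters left out ...]
0.018), np.float64(-0.016), np.float64(-0.001), 0, -1], [np.float64(-0.024), np.float64(-0.021), np.float64(-0.001), 0, -1], [np.float64(-0.031), np.float64(-0.024), np.float64(-0.001), 0, -1], [np.float64(-0.039), np.float64(-0.027), np.float64(-0.001), 0, -1], [np.float64(-0.046), np.float64(-0.029), np.float64(-0.001), 0, -1], [np.float64(-0.054), np.float64(-0.03), np.float64(-0.001), 0, -1], [np.float64(-0.062), np.float64(-0.031), np.float64(-0.002), 0, -1], [np.float64(-0.07), np.float64(-0.031), np.float64(-0.002), 0, -1], [np.float64(-0.078), np.float64(-0.03), np.float64(-0.002), 0, -1], [np.float64(-0.085), np.float64(-0.028), np.float64(-0.002), 0, -1]]
[0.4668 0.1225 0.247 ] 195
```

Emit:
send_rows --pt "0 0 0.02 0 -1" --pt "0 0 0.04 0 -1" --pt "0 0 0.059 0 -1" --pt "0 0 0.059 0 -1" --pt "0 0 0.059 0 -1"

```text
time: 1.55
eef_pos: [0.4911, 0.0894, 0.2403]
tcp_rot: [0.707, 0.707, -0.0, -0.0]
contact_force: [-0.5, -0.9, 0.8]
opening: 0.0
finger_force: 0.0
```

Emit:
send_rows --pt "-0.01 0.005 0 0 -1" --pt "-0.015 0.011 0 0 -1" --pt "-0.019 0.018 0 0 -1" --pt "-0.022 0.025 0 0 -1" --pt "-0.025 0.033 0 0 -1" --pt "-0.027 0.04 0 0 -1" --pt "-0.028 0.048 0 0 -1" --pt "-0.029 0.056 -0.001 0 -1" --pt "-0.029 0.064 -0.001 0 -1" --pt "-0.028 0.071 -0.001 0 -1" --pt "-0.026 0.079 -0.001 0 -1" --pt "-0.024 0.087 -0.001 0 -1"

```text
time: 2.75
eef_pos: [0.578, 0.0656, 0.2412]
tcp_rot: [0.707, 0.707, -0.0, 0.001]
contact_force: [-2.6, -3.8, 1.5]
opening: 0.001
finger_force: 2.0
```

Run:
```python
from h import *
s=snap('wrist','w2.png');print(s['eef_pos'],s['contact_force'],s['finger_force'])
```

```text
[0.57797435 0.06560487 0.24123773] [-2.63916291 -3.79748588  1.51140654] 2.005569407483563
```

View pics/w2.png

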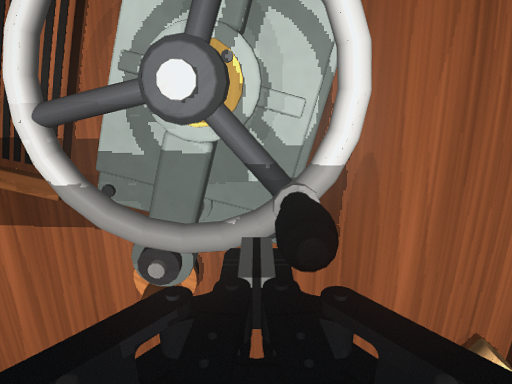

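The wrist view shows the closed fingers (257,260) pushing the handle (foot (297,200), top (306,245)) from behind, and the wheel has turned. Continuing round.

Emit:
send_rows --pt "0.004 0.007 0 0 -1" --pt "0.007 0.014 0 0 -1" --pt "0.012 0.02 0 0 -1" --pt "0.017 0.026 -0.001 0 -1" --pt "0.023 0.032 -0.001 0 -1" --pt "0.029 0.037 -0.001 0 -1" --pt "0.035 0.041 -0.001 0 -1" --pt "0.042 0.045 -0.001 0 -1" --pt "0.05 0.047 -0.001 0 -1" --pt "0.057 0.05 -0.001 0 -1" --pt "0.065 0.051 -0.001 0 -1" --pt "0.073 0.052 -0.001 0 -1"

```text
time: 4.0
eef_pos: [0.6292, 0.1397, 0.2427]
tcp_rot: [0.707, 0.707, 0.0, 0.0]
contact_force: [-0.6, -5.4, -0.5]
opening: 0.005
finger_force: 2.3
```

Run:
```python
from h import *
s=snap('wrist','w3.png');print(s['eef_pos'],s['contact_force'],s['finger_force'])
```

```text
[0.62917345 0.13967312 0.24268448] [-0.64620546 -5.38162749 -0.52611544] 2.280918770993594
```

View pics/w3.png

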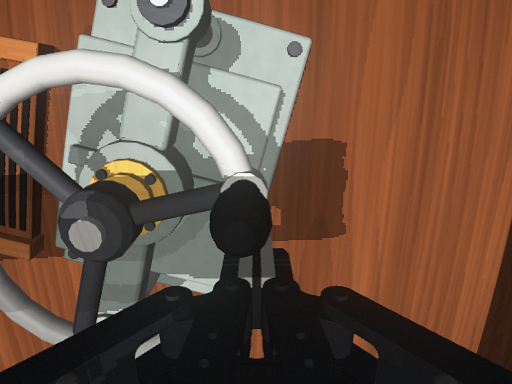

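The handle (foot (246,185)) is squarely ahead of the fingertips, and the push direction is fine.

Emit:
send_rows --pt "0.008 0 -0.001 0 -1" --pt "0.015 -0.001 -0.001 0 -1" --pt "0.023 -0.002 -0.001 0 -1" --pt "0.031 -0.004 -0.001 0 -1" --pt "0.038 -0.007 -0.001 0 -1" --pt "0.045 -0.011 -0.001 0 -1" --pt "0.052 -0.015 -0.001 0 -1" --pt "0.058 -0.02 -0.001 0 -1" --pt "0.063 -0.025 -0.002 0 -1" --pt "0.069 -0.031 -0.002 0 -1" --pt "0.073 -0.038 -0.002 0 -1" --pt "0.077 -0.045 -0.002 0 -1"

```text
time: 5.25
eef_pos: [0.5836, 0.217, 0.2446]
tcp_rot: [0.707, 0.707, 0.001, -0.0]
contact_force: [3.5, 0.5, -0.8]
opening: -0.0
finger_force: 2.1
```

Emit:
send_rows --pt "0.003 -0.007 0 0 -1" --pt "0.006 -0.014 0 0 -1" --pt "0.008 -0.022 0 0 -1" --pt "0.009 -0.03 0 0 -1" --pt "0.009 -0.038 -0.001 0 -1" --pt "0.009 -0.045 -0.001 0 -1" --pt "0.007 -0.053 -0.001 0 -1" --pt "0.005 -0.061 -0.001 0 -1" --pt "0.003 -0.068 -0.001 0 -1" --pt "-0.001 -0.075 -0.001 0 -1" --pt "-0.005 -0.082 -0.001 0 -1" --pt "-0.009 -0.088 -0.001 0 -1"

```text
time: 6.45
eef_pos: [0.4951, 0.2073, 0.2457]
tcp_rot: [0.707, 0.707, 0.0, -0.001]
contact_force: [2.9, 4.2, 2.2]
opening: -0.001
finger_force: 2.0
```

Run:
```python
from h import *
s=snap('wrist','w4.png');print(s['eef_pos'],s['contact_force'],s['finger_force'])
```

```text
[0.49513454 0.20725611 0.24572186] [2.88739562 4.18734758 2.22644769] 2.0498944830615073
```

View pics/w4.png

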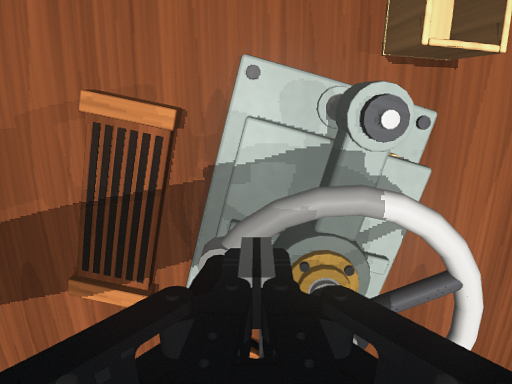

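The handle is hidden behind the fingers on the near-left side; the reaction force (2.9, 4.2) confirms contact. The box and block are undisturbed.

Emit:
send_rows --pt "-0.006 -0.006 -0.001 0 -1" --pt "-0.011 -0.012 -0.001 0 -1" --pt "-0.018 -0.016 -0.001 0 -1" --pt "-0.024 -0.021 -0.001 0 -1" --pt "-0.031 -0.024 -0.001 0 -1" --pt "-0.039 -0.027 -0.001 0 -1" --pt "-0.046 -0.029 -0.001 0 -1" --pt "-0.054 -0.03 -0.001 0 -1" --pt "-0.062 -0.031 -0.002 0 -1" --pt "-0.07 -0.031 -0.002 0 -1" --pt "-0.078 -0.03 -0.002 0 -1" --pt "-0.085 -0.028 -0.002 0 -1"

```text
time: 7.7
eef_pos: [0.4678, 0.1215, 0.2471]
tcp_rot: [0.707, 0.707, -0.0, -0.001]
contact_force: [1.1, 5.7, -0.1]
opening: -0.002
finger_force: 2.6
```

```bash
cat >> path.py <<'E'
print('--')
p=np.array([.4668,.1225,.247]);call(p,195,231,7)
E
python3 path.py|sed '1,/--/d;s/np.float64//g'
```

```text
[[(-0.007), (0.002), (-0.0), 0, -1], [(-0.014), (0.005), (-0.0), 0, -1], [(-0.021), (0.008), (-0.0), 0, -1], [(-0.027), (0.013), (-0.0), 0, -1], [(-0.032), (0.017), (-0.0), 0, -1], [(-0.038), (0.022), (-0.001), 0, -1], [(-0.043), (0.028), (-0.001), 0, -1]]
```

Emit:
send_rows --pt "-0.007 0.002 0 0 -1" --pt "-0.014 0.005 0 0 -1" --pt "-0.021 0.008 0 0 -1" --pt "-0.027 0.013 0 0 -1" --pt "-0.032 0.017 0 0 -1" --pt "-0.038 0.022 -0.001 0 -1" --pt "-0.043 0.028 -0.001 0 -1" --pt "-0.043 0.028 -0.001 0 -1"

```text
time: 8.5
eef_pos: [0.4965, 0.0775, 0.2479]
tcp_rot: [0.707, 0.707, -0.001, 0.001]
contact_force: [0.2, -0.1, -0.3]
opening: -0.004
finger_force: 0.3
```

Run:
```python
from h import *
s=snap('wrist','w5.png');print(s['eef_pos'],s['contact_force'],s['finger_force'])
```

```text
[0.49649314 0.07748346 0.247863  ] [ 0.19201517 -0.07520442 -0.27924666] 0.2706730868590057
```

View pics/w5.png

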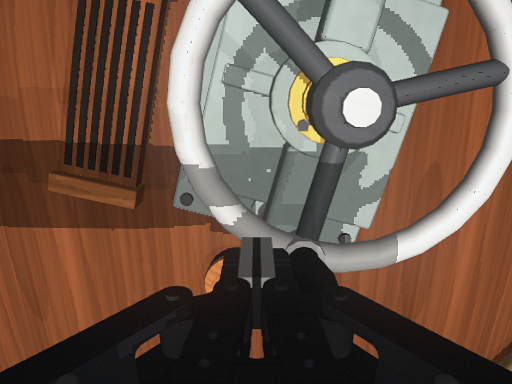

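The wrist view shows the hub cap at (362,108), the handle spoke running to the foot collar at about (306,244), and the opposite spoke tips at (250,0) and (500,72).

Run:
```python
from h import *
s=ctrl.get_state()
h=watz([362,108],.229,s);f=watz([306,244],.222,s);d=f-h;print(h,f,np.hypot(*d[:2]),np.degrees(np.arctan2(d[1],d[0])))
# same spoke line (hub bottom / spoke end) both pictures at rim height
s0=dict(s,eef_pos=np.array([.4889,.0905,.2987]))
def ang(a,b,z,s): d=watz(a,z,s)-watz(b,z,s); return np.degrees(np.arctan2(d[1],d[0]))
print(ang([322,222],[330,152],.205,s0),ang([448,78],[365,107],.205,s0),ang([248,52],[312,97],.205,s0))
print(ang([310,235],[335,150],.213,s),ang([505,72],[400,92],.213,s),ang([240,0],[325,75],.213,s))
```

```text
[0.54435238 0.14346173 0.229     ] [0.52321962 0.07398862 0.222     ] 0.07261615794904173 -106.9190408030217
-92.88946075637435 20.105920252185218 146.32230276218488
-102.69542656543706 12.14504587110052 140.58803913768563
```

Emit:
send_rows --pt "-0.002 0.003 0 0 -1" --pt "-0.004 0.006 0 0 -1" --pt "-0.006 0.009 0 0 -1" --pt "-0.006 0.009 0 0 -1"

```text
time: 8.95
eef_pos: [0.5053, 0.0726, 0.2482]
tcp_rot: [0.707, 0.707, -0.0, 0.0]
contact_force: [-2.6, 0.1, -0.7]
opening: -0.001
finger_force: 0.9
```

Emit:
send_rows --pt "0.003 -0.006 0 0 -1" --pt "0.005 -0.013 -0.005 0 -1" --pt "0.005 -0.015 -0.03 0 -1" --pt "0.005 -0.015 -0.06 0 -1" --pt "0.005 -0.015 -0.06 0 -1" --pt "0.005 -0.015 -0.06 0 -1"

```text
time: 9.55
eef_pos: [0.4903, 0.0781, 0.3097]
tcp_rot: [0.707, 0.707, 0.001, 0.001]
contact_force: [-0.1, 0.0, 0.2]
opening: 0.004
finger_force: 0.0
```

Run:
```python
from h import *
s=snap('wrist','w6.png');print(s['eef_pos'],s['contact_force'],s['finger_force'])
```

```text
[0.4902702  0.07807787 0.30967142] [-0.12446906  0.04030895  0.20696175] 0.0
```

View pics/w6.png

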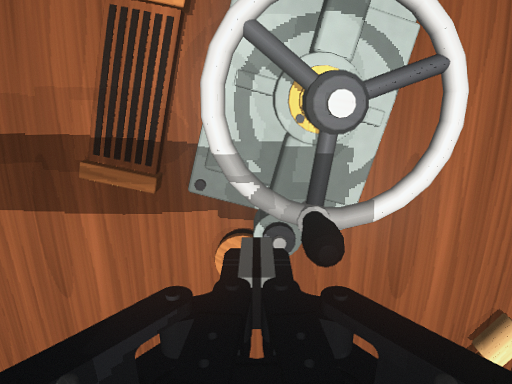

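Run:
```python
from h import *
s=ctrl.get_state();s0=dict(s,eef_pos=np.array([.4889,.0905,.2987]))
def go(s,dz,h,pts):
    H=watz(h,.221+dz,s)
    for p,z in pts:
        d=watz(p,z+dz,s)-H;print(H[:2].round(4),np.hypot(*d[:2]).round(4),np.degrees(np.arctan2(d[1],d[0])).round(1))
go(s0,0,[344,124],[([448,76],.208),([248,52],.208),([321,237],.214)])
go(s,.008,[341,102],[([446,63],.208),([247,28],.208),([313,214],.214)])
```

```text
[0.5442 0.1434] 0.0769 23.8
[0.5442 0.1434] 0.0735 144.1
[0.5442 0.1434] 0.0798 -96.2
[0.5427 0.1443] 0.0757 20.0
[0.5427 0.1443] 0.0728 142.6
[0.5427 0.1443] 0.0769 -99.4
```

About 3° short of a full turn, which is well within the 12° tolerance. I'll back the hand off and hand in.

Emit:
send_rows --pt "-0.01 0 -0.03 0 -1" --pt "-0.02 0 -0.06 0 -1" --pt "-0.02 0 -0.06 0 -1" --pt "-0.02 0 -0.06 0 -1" --pt "-0.02 0 -0.06 0 -1"

```text
time: 10.1
eef_pos: [0.4893, 0.0582, 0.366]
tcp_rot: [0.707, 0.707, -0.001, -0.001]
contact_force: [-0.1, -0.1, -0.1]
opening: -0.0
finger_force: 0.0
```

```bash
python3 -c "
from plant import ctrl
print(ctrl.get_state()['contact_force']);print(ctrl.sign_off())"
```

```text
[-0.11947964 -0.09813737 -0.12958014]
the job is handed in; nothing more can be done
None
```

I pushed the wheel one full turn anticlockwise by its handle, about 3° short by my camera estimate and within the 12° allowed; the hand is clear and the job is handed in at 10.1 s, but no verdict came back.

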